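Seat the packing disc in the bored mould and read its depth

ROBOT

A 7-joint arm with a two-finger parallel gripper is mounted at the origin on a cart in front of the work surface, level with it; the furniture and walls round the work are solid. World frame = base frame: x ahead of the robot, y to its left, z up, the work surface at z = 0. Lengths are in mm, angles in rad, forces in N, time in s.
With the tool pointing down it reaches from about 400 to 875 mm from the base axis. Payload 4.4 kg.
Tool frame: the origin (TCP) lies at the very end of the fingers, on their centre line; the grasp point (between the pads) lies ctrl.grip_point_offset behind it (ctrl.grip_point_offset is the distance from the TCP to the grasp point, in mm); z points along the fingers, y is the line along which they close (so a half turn about z gives the same grasp; the last joint's range is limited). The gripper opens to 85 mm and grips with 20 to 120 N. Pads are 22 mm wide; open, the fingers measure 114 mm over their backs; the gripper's body (76 mm by 85 mm) begins 54 mm behind the grasp point. The pads swing forward as they close: fully open they stand 13 mm farther back than shut.
Start: joints at [-1.333, 0.628, 0.038, 1.517, -0.027, 0.996, -0.02], TCP at [194.422, 620.256, 231.313] pointing down, gripper open.
Joint ranges: [-3.06, 3.06], [-0.37, 2.12], [-1.25, 1.32], [0.18, 2.47], [-1.1, 4.24], [0.23, 1.98], [-2.94, 2.94]. Speed limits (rad/s): [2.57, 2.57, 3.14, 3.14, 3.14, 3.14, 3.14].

INTERFACE

Orientations are given as [roll, pitch, yaw] about the fixed x, y, z axes, in that order (R = Rz(yaw) Ry(pitch) Rx(roll)).
In Python, from cell import read_state, cams, ctrl, models gives the robot as it stands. The module is installed in compiled form; this text tells all that it offers.
- The arm moves only by the shell command python3 -m creep FILE, which reads ROWS from the file FILE. ROWS is a JSON list that holds a single list of rows (three levels of brackets), with 1 to 12 rows, each of 7 numbers: dx, dy, dz in mm, then a rotation vector rx, ry, rz in rad, then the finger opening in mm; each row shifts and turns the commanded pose from where the row before left it, along the tool's axes as they then stand; what a row does not reach is not made up. A row lasts 1/10 s, in which the tool goes at most 50 mm and 0.15 rad, less where a joint would pass 70% of its speed; a pose out of reach is approached as far as the arm can. The fingers move at their own pace and stop on an object; the grip force is fixed at half the most. Time passes only in rows, so rows that do not move let the fingers close. It prints the time, the measured TCP pose, the force, the opening and the grip force at its end. Input that does not fit is refused with a message, and nothing moves.
- read_state(): the state, without advancing time (a new reading comes with each control period).
- cams.get_image(name): name is "scene" or "top"; returns (picture, depth): 400x640x3 uint8, blue, green, red; 400x640 float32, mm along the optical axis (not along the pixel's ray), 0 where there is no reading.
- cams.calibration(name): a dict with "fx", "fy", "cx", "cy" (pixels), "rvec" (rotation vector, rad) and "tvec" (3), from world to camera coordinates, as OpenCV has them. Camera axes: x right, y down, z forward; pixel columns grow to the right and rows downward; lengths in mm; the calibration is good to about 2 mm. A picture is of the moment at which its call begins. calibration takes no time and is no camera call.
- ctrl.finish_job(): hands the job in; it is judged then, once.
Trained networks look in the newest picture that a camera, given by its name, has taken for a name from the list of things; names that differ only in an ending like _2 or _b are one class to them, and where a whole thing is asked for, a point or a joint stands for the part that bears it (a point fixed in the world has none). Each returns a list of dicts, best first, with "confidence" (0 to 1); they miss things now and then, are a little off and sometimes report something else, mostly with a low value. They report only what shows in the picture. A call takes as long as a camera call. They do not tell look-alikes from the thing itself.
- models.search_frame(thing, camera): "extent" ([left, top, right, bottom] in pixels, round what is visible of it).
- models.mark_of(thing, camera): "position" ([column, row] in pixels: a listed point, or the origin of a listed thing).
The state is a dict: "clock": time; "qpos": joint angles; "qd": joint speeds; "tau": joint torques, N m; "eef_pos": TCP position; "tool_rot": TCP orientation; "force": force on the tool from outside, world axes, zero at the start; "torque": the same for the moment, N m; "width": finger opening in mm; "gripper_force": force on a finger pad.
Only numpy, scipy, OpenCV 4.12 (cv2) and the standard library are available. Lean on these libraries where they do the work, as an engineer would, in place of code of your own. Each camera call takes 0.05 s, during which the arm holds its last target. There are 200 camera calls.

TASK

Take the steel gauge rod out of its wooden rack, put it tip first into the bore of the mould and use it to push the dragging packing disc down until it seats solidly on the bottom, pressing only as firmly as that needs because the disc is brittle. Leave the rod standing in the bore on the disc, and slide the pointer on the scale column up until its tip is level with the rod's collar. Do not disturb the glass beaker or the brass weight.

Things in the scene. Friction and masses are not known exactly. Their poses are not given: they have to be found in the camera images.
- rod: steel gauge rod, loose, 0.16 kg, standing upright in the rack at the start. Origin at the centre of its tip face, z up along the rod. Shaft 16 mm thick and 115.5 mm long with a bevelled tip; then a collar 26 mm in diameter and 5 mm thick; above it a round ribbed grip 18 mm thick that ends 166.5 mm from the tip.
- rod_tip (a point): centre of the rod's tip face (same as its origin)
- rod_mark (a point): the mark: the middle of the rod's collar, on its axis, 118 mm above the tip. The collar's lower and upper edges are 2.5 mm below and above
- rod_grip (a point): point on the rod's axis at which to grip it, 142 mm above the tip (24 mm above the mark); fingertips that reach 19 mm past it end just above the collar
- rack: fixed wooden block 70 x 70 x 45 mm, origin under its centre, with one vertical hole 19 mm in diameter and 35 mm deep in the middle of its top; the rod stands in it
- gauge_stand: fixed stand: grey base plate 110 (x) x 210 (y) x 12 mm, origin under its centre, z up. At y = -55 mm stands the mould, a steel cylinder about 62 mm in diameter whose top is at z = 102 mm, with a blind bore. At y = +35 mm stands the 12 x 14 mm scale column, top at z = 205 mm
- mould_mouth (a point): centre of the mould's bore at the level of the mould's top. The bore is vertical, 19 mm in diameter, widening to 29 mm over its top 7 mm. Its solid bottom is at an unknown depth: seated, the disc's top face lies somewhere between 44 and 73 mm below this point
- disc: white ceramic disc in the bore, 18 mm wide, 10 mm thick, origin at the centre of its top face. It starts part way down and must go 15 to 29 mm further. It only slides along the bore, drags with about 6 N all the way and stays where left; on the bottom it is solid. It counts as seated once the rod has pressed it with 10 N or more for 0.2 s; it cracks above 35 N
- pointer_tip (a point): tip of the steel pointer, which slides only up and down on the column with about 3 N of drag and stays where left. It points at the bore's axis from 20 mm beside it (y = -35 mm of the stand). It starts 13 mm or more below the level it must be set to; its travel is z = 100 to 195 mm above the stand's origin
- pointer_grip (a point): grip point of the pointer, rigidly joined to it: on an upright black tab at y = +80 mm of the stand, 34 mm above the level of the pointer tip. The tab is 10 mm thick along the stand's x (grip it across this) and 24 mm wide along y; its top is 11 mm above this point, the bar that carries it 29 mm below
- beaker: clear beaker, loose, 69 mm wide and 88 mm high, origin under its centre; leave alone
- weight: brass weight with a knob, loose, 30 mm wide and 34 mm high, origin under its centre; leave alone
Mind the look-alikes: they are no part of the job. There is more than one size of the rod; the one meant has the size given above.

How it is judged:
By the outcome, as a careful person would: the job done as asked, in the order asked, and still so for the second after the job is handed in, with the robot touching nothing.
It also fails if it takes over 58 s, if anything falls off the work surface, if the arm or the gripper's body presses on something with over 40 N, if the wrist force passes 120 N, or if a joint passes its speed limit or range.

## Working session

There is one attempt and no reset: what is moved stays moved. The work goes in short steps, Python scripts to look and compute and a shell command to move; the robot and the scene stay as the last step left them, time stands still between calls to the robot, and variables do not carry over. Pictures are saved under pics/ and viewed, at most 10 in all, crops included, and the job is handed in when it is done.

```bash
mkdir -p pics; cat > h.py <<'E'
import numpy as np,cv2
from cell import read_state,cams,ctrl,models
def cal(n):
    c=cams.calibration(n);K=np.array([[c['fx'],0,c['cx']],[0,c['fy'],c['cy']],[0,0,1]]);R=cv2.Rodrigues(np.array(c['rvec'],float))[0];return K,R,np.array(c['tvec'],float).ravel()
def ray(n,p):
    K,R,t=cal(n);return -R.T@t,R.T@np.linalg.inv(K)@[p[0],p[1],1]
def atz(n,p,z):
    o,d=ray(n,p);return o+d*(z-o[2])/d[2]
def dep(n,p,D):
    o,d=ray(n,p);return o+d*D
def proj(n,P):
    K,R,t=cal(n);q=K@(R@np.array(P,float)+t);return q[:2]/q[2]
def tri(p,q,a='scene',b='top'):
    o1,d1=ray(a,p);o2,d2=ray(b,q);s=np.linalg.lstsq(np.c_[d1,-d2],o2-o1,rcond=None)[0]
    A=o1+d1*s[0];B=o2+d2*s[1];return (A+B)/2,np.linalg.norm(A-B)
E
python3 - <<'E'
from h import *
np.set_printoptions(precision=1,suppress=True)
for n in('scene','top'):
    im,d=cams.get_image(n);cv2.imwrite(f'pics/{n}0.png',im);np.save(f'pics/{n}0.npy',d)
    print(n,ray(n,(320,200)))
    for t in['rod','rack','gauge_stand','beaker','weight']:
        print(t,[(np.round(x['extent']).astype(int).tolist(),round(x['confidence'],2)) for x in models.search_frame(t,n)])
    for t in['rod_mark','rod_grip','mould_mouth','pointer_tip','pointer_grip','rack','gauge_stand']:
        print(t,[(np.round(x['position'],1).tolist(),round(x['confidence'],2)) for x in models.mark_of(t,n)])
print(ctrl.grip_point_offset,read_state())
E
```

```text
scene (array([ 150.8, -602.7,  721. ]), array([ 0.4,  0.7, -0.6]))
rod [([355, 256, 367, 315], 0.91), ([397, 272, 407, 313], 0.74)]
rack [([333, 293, 384, 347], 0.81), ([354, 257, 368, 316], 0.29)]
gauge_stand [([283, 152, 368, 258], 0.84)]
beaker [([290, 129, 315, 165], 0.91)]
weight [([282, 283, 297, 300], 0.76), ([355, 258, 367, 316], 0.26)]
rod_mark [([359.1, 280.5], 0.94), ([401.5, 281.2], 0.49)]
rod_grip [([403.3, 275.0], 0.86), ([360.0, 270.6], 0.68)]
mould_mouth [([339.6, 204.7], 0.96)]
pointer_tip [([336.7, 192.2], 0.79), ([325.9, 227.5], 0.18)]
pointer_grip [([301.5, 163.0], 0.6)]
rack [([356.5, 321.5], 0.56)]
gauge_stand [([325.6, 227.1], 0.86), ([300.0, 159.9], 0.29)]
top (array([ 405.9,  128.6, 1228.6]), array([ 0.1, -0. , -1. ]))
rod []
rack [([401, 205, 428, 233], 0.63)]
gauge_stand [([287, 169, 355, 213], 0.97), ([398, 205, 426, 232], 0.58)]
beaker [([206, 146, 234, 177], 0.78)]
weight [([368, 238, 373, 250], 0.55)]
rod_mark [([364.4, 245.4], 0.65), ([417.4, 212.1], 0.55), ([420.6, 187.8], 0.38)]
rod_grip [([421.9, 215.6], 0.67), ([427.2, 183.8], 0.55)]
mould_mouth [([339.5, 186.0], 0.67)]
pointer_tip [([332.3, 184.8], 0.71)]
pointer_grip [([294.0, 192.2], 0.73)]
rack [([411.3, 218.7], 0.74), ([323.8, 192.3], 0.65)]
gauge_stand [([320.3, 191.4], 0.55), ([422.7, 216.0], 0.53), ([412.0, 214.2], 0.34)]
18.700000000000003 {'clock': 1.3, 'qpos': array([-1.3,  0.6,  0. ,  1.5, -0. ,  1. , -0. ]), 'qd': array([ 0.,  0.,  0., -0., -0., -0.,  0.]), 'tau': array([ -0. , -56.3,   1.2, -19.4,   0. ,   0. ,   0. ]), 'eef_pos': array([194.4, 620.3, 231.3]), 'tool_rot': array([ 3.1, -0. ,  2.8]), 'force': array([-0.2, -0.2,  0.4]), 'torque': array([0., 0., 0.]), 'gripper_force': 0.0, 'width': 85.17416742080488}
```

View pics/scene0.png

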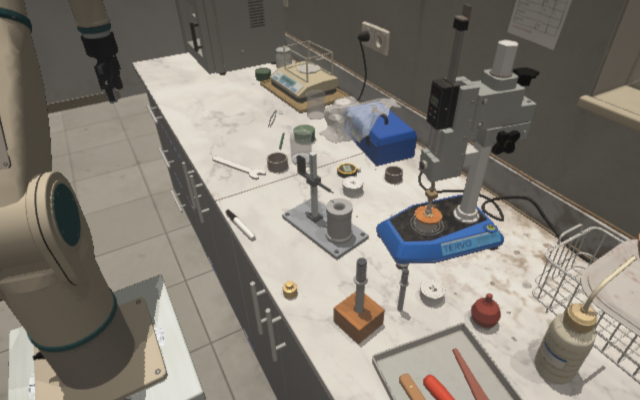

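View pics/top0.png

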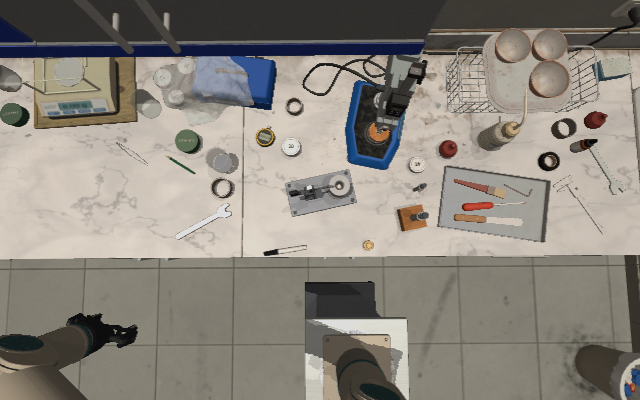

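The scene image shows two rod candidates: one in the wooden rack at (360,285) and a thinner, shorter one standing free at (402,290). The one in the rack fits the task. The stand is at (325,205), with the mould mouth at (340,205) and the pointer tip at about (330,190). The weight is at (289,289) and the beaker at (303,145). I'll confirm the rod with an enlarged crop.

```bash
python3 - <<'E'
from h import *
np.set_printoptions(precision=1,suppress=True)
im=cv2.imread('pics/scene0.png');c=cv2.resize(im[140:350,270:430],None,fx=3.6,fy=2.8*3.6/2.8,interpolation=cv2.INTER_CUBIC)[:760]
a=cv2.resize(im[245:350,330:420],None,fx=5,fy=5,interpolation=cv2.INTER_CUBIC);b=cv2.resize(im[145:260,278:370],None,fx=4.5,fy=4.5,interpolation=cv2.INTER_CUBIC)
o=np.zeros((525,870,3),np.uint8);o[:525,:450]=a;o[:517,456:870]=b;o=cv2.resize(o,None,fx=.9,fy=.9);cv2.imwrite('pics/crop1.png',o)
D=np.load('pics/top0.npy');S=np.load('pics/scene0.npy')
print('mouth',tri((339.6,204.7),(339.5,186)),atz('scene',(339.6,204.7),102),atz('top',(339.5,186),102))
print('tip',tri((336.7,192.2),(332.3,184.8)));print('pgrip',tri((301.5,163),(294,192.2)))
print('mark',tri((359.1,280.5),(417.4,212.1)));print('grip',tri((360,270.6),(421.9,215.6)))
print('rack',atz('scene',(356.5,321.5),0),atz('top',(411.3,218.7),0));print('stand',atz('scene',(325.6,227.1),0),atz('top',(320.3,191.4),0))
print('rod2',tri((401.5,281.2),(420.6,187.8)))
# top cloud
def cloud(n,D,x0,x1,y0,y1):
    K,R,t=cal(n);v,u=np.mgrid[y0:y1,x0:x1];d=D[y0:y1,x0:x1];ok=d>0
    P=np.linalg.inv(K)@np.c_[u[ok],v[ok],np.ones(ok.sum())].T*d[ok];return (R.T@(P-t[:,None])).T
for nm,n,DD,bx in[('stand','top',D,(280,362,162,220)),('rack','top',D,(392,434,198,238)),('stand','scene',S,(280,372,148,262)),('rack','scene',S,(330,388,252,350))]:
    P=cloud(n,DD,*bx)
    for lo,hi in[(5,18),(40,50),(95,107),(110,120),(120,150),(150,175),(175,200),(200,212)]:
        Q=P[(P[:,2]>lo)&(P[:,2]<hi)]
        if len(Q)>3: print(nm,n,lo,hi,len(Q),Q.mean(0),Q.min(0),Q.max(0),*cv2.minAreaRect(Q[:,:2].astype(np.float32))[:])
print('bk',atz('scene',(303,160),0),'wt',atz('scene',(289,297),0))
E
```

```text
Traceback (most recent call last):
ValueError: could not broadcast input array from shape (518,414,3) into shape (517,414,3)
```

```bash
cat > m.py <<'E'
from h import *
np.set_printoptions(precision=1,suppress=True)
im=cv2.imread('pics/scene0.png')
a=cv2.resize(im[245:350,330:420],(450,525),interpolation=cv2.INTER_CUBIC);b=cv2.resize(im[145:260,278:370],(340,425),interpolation=cv2.INTER_CUBIC)
o=np.zeros((525,796,3),np.uint8);o[:525,:450]=a;o[:425,456:796]=b;cv2.imwrite('pics/crop1.png',o)
D=np.load('pics/top0.npy');S=np.load('pics/scene0.npy')
print('mouth',tri((339.6,204.7),(339.5,186)),atz('scene',(339.6,204.7),102),atz('top',(339.5,186),102))
print('tip',tri((336.7,192.2),(332.3,184.8)));print('pgrip',tri((301.5,163),(294,192.2)))
print('mark',tri((359.1,280.5),(417.4,212.1)));print('grip',tri((360,270.6),(421.9,215.6)))
print('rack',atz('scene',(356.5,321.5),0),atz('top',(411.3,218.7),0));print('stand',atz('scene',(325.6,227.1),0),atz('top',(320.3,191.4),0))
print('rod2',tri((401.5,281.2),(420.6,187.8)))
def cloud(n,D,x0,x1,y0,y1):
    K,R,t=cal(n);v,u=np.mgrid[y0:y1,x0:x1];d=D[y0:y1,x0:x1];ok=d>0
    P=np.linalg.inv(K)@np.c_[u[ok],v[ok],np.ones(ok.sum())].T*d[ok];return (R.T@(P-t[:,None])).T
for nm,n,DD,bx in[('stand','top',D,(280,362,162,220)),('rack','top',D,(392,434,198,238)),('stand','scene',S,(280,372,148,262)),('rack','scene',S,(330,388,252,350))]:
    P=cloud(n,DD,*bx)
    for lo,hi in[(5,18),(40,50),(95,107),(110,120),(120,150),(150,175),(175,200),(200,212)]:
        Q=P[(P[:,2]>lo)&(P[:,2]<hi)]
        if len(Q)>3: print(nm,n,lo,hi,len(Q),Q.mean(0),Q.min(0),Q.max(0),np.round(cv2.minAreaRect(Q[:,:2].astype(np.float32))[0],1),np.round(cv2.minAreaRect(Q[:,:2].astype(np.float32))[1],1),cv2.minAreaRect(Q[:,:2].astype(np.float32))[2])
print('bk',atz('scene',(303,160),0),'wt',atz('scene',(289,297),0))
E
python3 m.py
```

```text
mouth (array([553.2,  50.6, 106. ]), np.float64(5.489870698311774)) [558.5  54.1 102. ] [551.2  51.5 102. ]
tip (array([555.9,  71.9, 126.8]), np.float64(9.342811288499215))
pgrip (array([528. , 182.9, 155.3]), np.float64(0.6155880360685694))
mark (array([ 468.3, -170.2,  114.1]), np.float64(7.830836190120109))
grip (array([ 460.3, -175.2,  148.8]), np.float64(0.9066380625573075))
rack [ 459.7 -174.4    0. ] [ 457.7 -182.7    0. ]
stand [547.9 103.    0. ] [547.3 106.4   0. ]
rod2 (array([ 547. , -192. ,   86.7]), np.float64(2.3726540867332577))
stand top 5 18 1658 [538.  113.8  12.3] [459.2 -24.8   5. ] [641.7 232.1  18. ] [550.8 103.7] [181.2 258.2] 0.6017670035362244
stand top 40 50 13 [572.2  39.7  45.1] [527.2 -20.5  41.1] [634.2 136.   49.5] [562.3  43.3] [ 58.7 187.1] 36.24371337890625
stand top 95 107 293 [554.5  52.3 102.4] [524.2  23.3  96.3] [584.1  82.6 106.9] [554.7  52.5] [58.7 60.3] 45.061248779296875
stand top 120 150 138 [534.1 138.1 136.5] [519.1  72.5 126.6] [550.7 192.6 148.9] [536.6 133. ] [ 25.3 123.8] 11.678096771240234
stand top 150 175 30 [525.8 177.6 169.4] 
[... 2471 characters left out ...]
2.3  101.4] [ 452.6 -186.    95.2] [ 467.8 -176.1  106.9] [ 459.1 -182.3] [ 7.6 15.6] 70.02182006835938
rack scene 110 120 24 [ 457.4 -182.6  114.1] [ 453.  -186.   110.4] [ 466.  -175.6  118.5] [ 458.1 -181.9] [ 6.  14.8] 59.424400329589844
rack scene 120 150 141 [ 456.9 -182.7  134.6] [ 448.1 -190.5  124.7] [ 472.3 -167.4  149.8] [ 458.8 -180.9] [18.6 23.8] 54.75666046142578
rack scene 150 175 140 [ 458.2 -181.1  165.6] [ 451.5 -186.5  150.6] [ 468.6 -168.4  175. ] [ 460.  -177.4] [18.1 17.1] 89.91893768310547
rack scene 175 200 18 [ 461.2 -177.2  175.5] [ 454.7 -183.2  175. ] [ 466.6 -171.5  176.8] [ 461.2 -177.6] [13.3 10.3] 76.37487030029297
bk [643.8 411.3   0. ] wt [369.9 -50.4   0. ]
```

View pics/crop1.png

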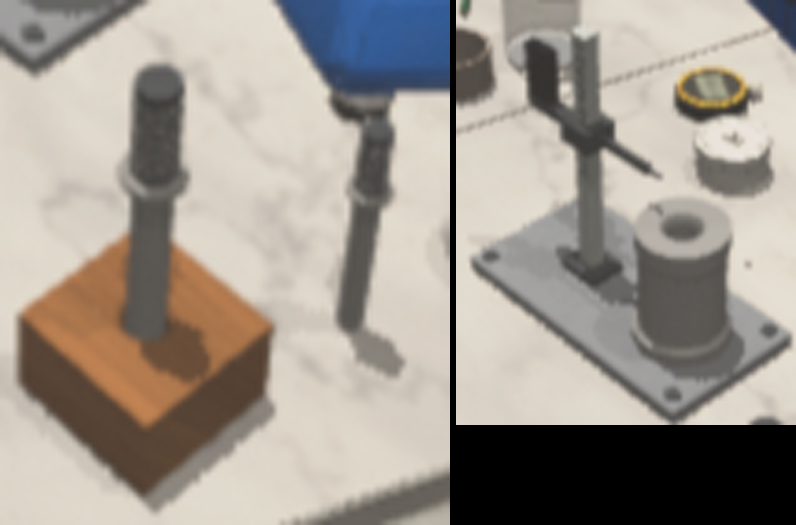

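The left crop shows the rack rod at (360,285): thick, 26 mm collar, top at z≈177, so it is the rod meant. The thin one at (402,290) is the look-alike. The right crop shows the pointer tip about 25 mm above the mould, pointing at the bore.

I'll turn the tool first, so that the fingers close along the stand's x axis (yaw ≈ 1.78).

```bash
echo '[[[0,0,-30,0,0,0.147,85],[0,0,0,0,0,0.147,85],[0,0,0,0,0,0.147,85],[0,0,0,0,0,0.147,85],[0,0,0,0,0,0.147,85],[0,0,0,0,0,0.147,85],[0,0,0,0,0,0.147,85],[0,0,0,0,0,0,85]]]' > next.json && python3 -m creep next.json
cat > to.py <<'E'
import sys
from h import *
from scipy.spatial.transform import Rotation as Ro
s=read_state();R=Ro.from_euler('xyz',s['tool_rot']).as_matrix()
print('t',round(s['clock'],2),'pos',s['eef_pos'].round(2),'rot',np.round(s['tool_rot'],4),'F',s['force'].round(1),'w',round(s['width'],1))
for i in range(1,len(sys.argv),3):
    t=np.array(sys.argv[i:i+3],float);print('to',t,'tool',(R.T@(t-s['eef_pos'])).round(1))
rv=Ro.from_matrix(R.T@Ro.from_euler('xyz',[np.pi,0,1.78]).as_matrix()).as_rotvec();print('rotvec to upright yaw1.78',rv.round(4))
E
python3 to.py 430 250 261  460.3 -176.8 230
```

```text
clock: 2.1
eef_pos: [194.2, 620.3, 261.2]
tool_rot: [3.141, 0.0, 1.809]
force: [0.8, 0.2, -0.5]
width: 85.2
gripper_force: 0.0
t 2.1 pos [194.21 620.3  261.24] rot [3.1413e+00 3.0000e-04 1.8086e+00] F [ 0.8  0.2 -0.5] w 85.2
to [430. 250. 261.] tool [-4.154e+02  1.419e+02  4.000e-01]
to [ 460.3 -176.8  230. ] tool [-837.3   70.8   31.5]
rotvec to upright yaw1.78 [0.0003 0.0003 0.0286]
```

```bash
echo '[[[-35,12,0,0,0,0.0286,85],[-35,13,0,0,0,0,85],[-35,13,0,0,0,0,85],[-35,13,0,0,0,0,85],[-35,13,0,0,0,0,85],[-35,13,0,0,0,0,85],[-35,13,0,0,0,0,85],[-35,13,0,0,0,0,85],[-35,13,0,0,0,0,85],[-35,13,0,0,0,0,85],[-35,13,0,0,0,0,85],[-35,0,0,0,0,0,85]]]' > next.json && python3 -m creep next.json; python3 to.py 460.3 -176.8 215
```

```text
clock: 3.3
eef_pos: [423.6, 238.3, 261.6]
tool_rot: [3.139, 0.0, 1.784]
force: [0.4, -0.4, -0.1]
width: 85.0
gripper_force: 0.0
t 3.3 pos [423.6  238.29 261.64] rot [3.1391 0.     1.7836] F [ 0.4 -0.4 -0.1] w 85.0
to [ 460.3 -176.8  215. ] tool [-413.5  -51.9   46.5]
rotvec to upright yaw1.78 [0.0024 0.     0.0036]
```

```bash
echo '[[[-40,-5,0,0.0024,0,0.0036,85],[-40,-5,0,0,0,0,85],[-40,-5,0,0,0,0,85],[-40,-5,0,0,0,0,85],[-40,-5,0,0,0,0,85],[-40,-5,5,0,0,0,85],[-40,-5,10,0,0,0,85],[-40,-5,10,0,0,0,85],[-40,-5,10,0,0,0,85],[-40,-5,10,0,0,0,85],[0,0,0,0,0,0,85],[0,0,0,0,0,0,85]]]' > next.json && python3 -m creep next.json; python3 to.py 460.3 -176.8 134.8
```

```text
clock: 4.5
eef_pos: [454.0, -163.1, 216.2]
tool_rot: [-3.139, -0.0, 1.777]
force: [-0.1, 0.9, 0.1]
width: 85.0
gripper_force: 0.0
t 4.5 pos [ 453.98 -163.14  216.22] rot [-3.1386e+00 -4.0000e-04  1.7767e+00] F [-0.1  0.9  0.1] w 85.0
to [ 460.3 -176.8  134.8] tool [-14.7   3.6  81.4]
rotvec to upright yaw1.78 [-0.003  -0.0004 -0.0033]
```

```bash
echo '[[[-15,3.5,0,0,0,0,85],[0,0,20,-0.003,0,0,85],[0,0,20,0,0,0,85],[0,0,20,0,0,0,85],[0,0,10,0,0,0,85],[0,0,0,0,0,0,85]]]' > next.json && python3 -m creep next.json; python3 to.py 460.3 -176.8 134.8; python3 - <<'E'
from h import *
im,d=cams.get_image('scene');c=cv2.resize(im[200:360,290:450],(600,600),interpolation=cv2.INTER_CUBIC);cv2.imwrite('pics/g.png',c)
E
```

```text
clock: 5.1
eef_pos: [460.7, -175.4, 145.6]
tool_rot: [-3.141, -0.001, 1.779]
force: [0.2, 0.7, -0.2]
width: 85.2
gripper_force: 0.0
t 5.1 pos [ 460.68 -175.41  145.6 ] rot [-3.1406e+00 -1.2000e-03  1.7788e+00] F [ 0.2  0.7 -0.2] w 85.2
to [ 460.3 -176.8  134.8] tool [-1.3 -0.6 10.8]
rotvec to upright yaw1.78 [-0.0009 -0.0012 -0.0012]
```

View pics/g.png

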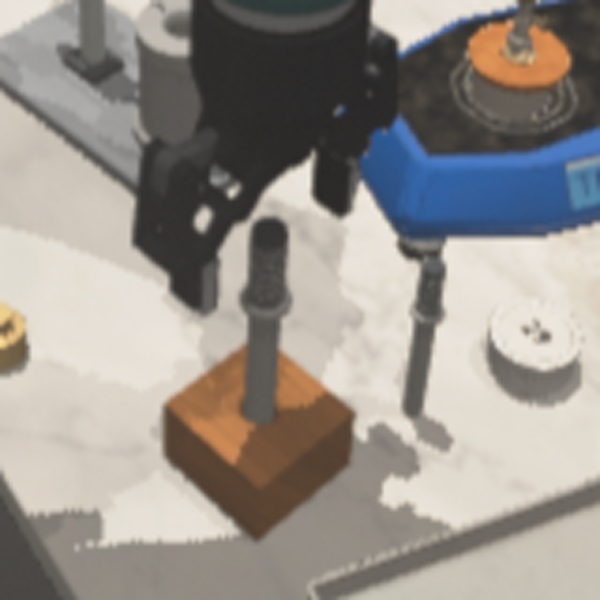

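The open fingers (crop pixels 195,300 and 335,200) straddle the rack rod (268,260), well clear of the thin one. I'll lower and close.

```bash
echo '[[[-1.3,-0.6,10.8,0,0,0,85],[0,0,0,0,0,0,85],[0,0,0,0,0,0,40],[0,0,0,0,0,0,10],[0,0,0,0,0,0,10],[0,0,0,0,0,0,10],[0,0,0,0,0,0,10],[0,0,0,0,0,0,10]]]' > next.json && python3 -m creep next.json; python3 to.py 460.3 -176.8 134.8
```

```text
clock: 5.95
eef_pos: [460.9, -177.7, 135.9]
tool_rot: [3.14, 0.0, 1.777]
force: [0.8, 1.0, 3.4]
width: 16.9
gripper_force: 58.4
t 5.95 pos [ 460.85 -177.7   135.91] rot [3.1402e+00 3.0000e-04 1.7766e+00] F [0.8 1.  3.4] w 16.9
to [ 460.3 -176.8  134.8] tool [ 1.  -0.4  1.1]
rotvec to upright yaw1.78 [ 0.0013  0.0003 -0.0034]
```

```bash
echo '[[[0,0,-5,0,0,0,10],[0,0,-10,0,0,0,10],[0,0,-20,0,0,0,10],[0,0,-20,0,0,0,10],[0,0,-20,0,0,0,10],[0,0,-20,0,0,0,10],[0,0,-15,0,0,0,10],[0,0,0,0,0,0,10],[0,0,0,0,0,0,10]]]' > next.json && python3 -m creep next.json; python3 to.py 554.7 52.3 246
```

```text
clock: 6.85
eef_pos: [460.2, -177.4, 245.6]
tool_rot: [3.141, -0.0, 1.777]
force: [0.0, -0.5, -1.6]
width: 17.0
gripper_force: 58.8
t 6.85 pos [ 460.17 -177.45  245.64] rot [ 3.1409e+00 -2.0000e-04  1.7767e+00] F [ 0.  -0.5 -1.6] w 17.0
to [554.7  52.3 246. ] tool [ 2.056e+02  1.395e+02 -2.000e-01]
rotvec to upright yaw1.78 [ 0.0007 -0.0002 -0.0033]
```

```bash
echo '[[[15,10,0,0,0,0,10],[25,17,0,0,0,0,10],[25,17,0,0,0,0,10],[25,17,0,0,0,0,10],[25,17,0,0,0,0,10],[25,17,0,0,0,0,10],[25,17,0,0,0,0,10],[20,14,0,0,0,0,10],[10,7,0,0,0,0,10],[5,3,0,0,0,0,10],[0,0,0,0,0,-0.0033,10],[0,0,0,0,0,0,10]]]' > next.json && python3 -m creep next.json; python3 to.py 554.7 52.3 246; cat > look.py <<'E'
import sys
from h import *
np.set_printoptions(precision=1,suppress=True)
ims={}
for n in('scene','top'):
    im,d=cams.get_image(n);ims[n]=im
    cv2.imwrite(f'pics/{sys.argv[1]}_{n}.png',im);np.save(f'pics/{sys.argv[1]}_{n}.npy',d)
    for t in['rod_tip','rod_mark','rod_grip','mould_mouth','pointer_tip','pointer_grip']:
        print(n,t,[(np.round(x['position'],1).tolist(),round(x['confidence'],2)) for x in models.mark_of(t,n)[:2]])
x0,y0=map(int,sys.argv[2:4])
c=cv2.resize(ims['scene'][y0:y0+100,x0:x0+100],(600,600),interpolation=cv2.INTER_CUBIC);cv2.imwrite(f'pics/{sys.argv[1]}_c.png',c)
E
python3 look.py a 285 130
```

```text
clock: 8.05
eef_pos: [552.1, 44.2, 245.5]
tool_rot: [-3.141, 0.001, 1.778]
force: [-0.3, -0.7, -1.6]
width: 16.8
gripper_force: 58.7
t 8.05 pos [552.11  44.24 245.52] rot [-3.1412e+00  8.0000e-04  1.7781e+00] F [-0.3 -0.7 -1.6] w 16.8
to [554.7  52.3 246. ] tool [ 7.4  4.2 -0.5]
rotvec to upright yaw1.78 [-0.0004  0.0008 -0.0019]
scene rod_tip [([398.3, 309.9], 0.77), ([338.5, 202.3], 0.64)]
scene rod_mark [([405.1, 280.3], 0.69), ([338.3, 159.2], 0.6)]
scene rod_grip [([338.4, 148.0], 0.79), ([404.7, 275.8], 0.63)]
scene mould_mouth [([340.5, 206.3], 0.56)]
scene pointer_tip [([334.3, 192.1], 0.92)]
scene pointer_grip [([300.9, 157.4], 0.82)]
top rod_tip []
top rod_mark [([420.9, 186.0], 0.51)]
top rod_grip [([422.3, 184.8], 0.48)]
top mould_mouth [([342.5, 186.0], 0.65), ([321.3, 191.8], 0.23)]
top pointer_tip [([335.1, 186.1], 0.76)]
top pointer_grip [([290.7, 192.7], 0.67)]
```

View pics/a_c.png

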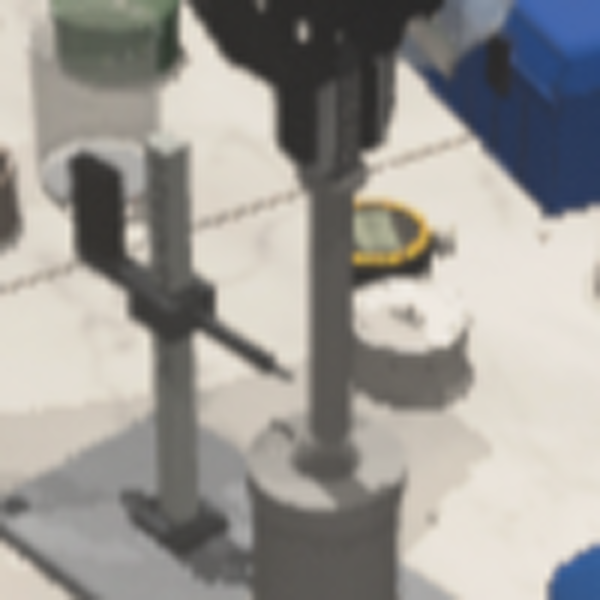

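```bash
python3 - <<'E'
from h import *
p=read_state()['eef_pos']
for z in(119.6,130,180,237):print(z,proj('scene',[p[0],p[1],z]))
print('bore',proj('scene',[554.7,52.3,102]), atz('scene',(339.7,205.8),102))
# shaft edges rows
im=cv2.imread('pics/a_scene.png').astype(int)
for r in(168,176,184,192):print(r,im[r,330:350].sum(1).tolist())
# mould outer rim from top: circle fit on depth
for k,f in(('top','pics/top0.npy'),):
    D=np.load(f);K,R,t=cal(k);v,u=np.mgrid[162:220,310:362];d=D[162:220,310:362]
    P=(R.T@((np.linalg.inv(K)@np.c_[u.ravel(),v.ravel(),np.ones(u.size)].T*d.ravel())-t[:,None])).T
    Q=P[(abs(P[:,2]-102)<3)&(np.hypot(P[:,0]-554.7,P[:,1]-52.3)<36)]
    print(len(Q),cv2.minEnclosingCircle(Q[:,:2].astype(np.float32)),Q.mean(0),Q[:,2].std())
g=cv2.cvtColor(cv2.imread('pics/top0.png'),cv2.COLOR_BGR2GRAY);print(g[174:200,324:358])
print(proj('top',[554.7,52.3,102]))
E
```

```text
119.6 [339.37328226 201.4210371 ]
130 [339.41372986 197.80924099]
180 [339.61582361 179.76314222]
237 [339.86284958 157.70478971]
bore [338.60787589 205.65269741] [556.5887543   50.54773323 102.        ]
168 [624, 642, 650, 653, 655, 642, 479, 298, 245, 244, 247, 244, 241, 283, 472, 493, 456, 455, 481, 492]
176 [649, 647, 645, 643, 643, 627, 474, 303, 260, 257, 262, 261, 257, 224, 169, 170, 201, 256, 318, 412]
184 [650, 649, 646, 646, 645, 630, 477, 305, 263, 260, 263, 264, 263, 340, 555, 558, 593, 622, 630, 629]
192 [437, 392, 366, 438, 558, 566, 435, 294, 263, 263, 263, 263, 260, 274, 289, 299, 300, 298, 300, 303]
240 ((554.7295532226562, 52.54718017578125), 30.71803855895996) [554.07273119  52.13431764 102.40647413] 1.5861206103718857
[[149 143 142 146 152 153 150 150 151 152 154 153 152 151 150 150 150 149
  151 152 142  95  81 125 151 148 152 204 204 203 202 201 202 203]
 [153 150 150 151 146 130 132 133 132 132 138 161 168 181 181 180 180 173
  171 157 149 149 150 150 150 147 134 203 203 203 202 202 200 201]
 [151 146 131 131 131 132 132 134 134 138 163 180 181 182 182 181 181 
[... 2642 characters left out ...]
  74  58  57  64  89  96 130 150 124 118
   85  68  87  80  89  88 102 147 149 149 147 147 144 144 204 204]
 [140 140 140 140 138 135 113 105 131 106  61  57  56  55  56  56  56  57
   68  78  80  88  88  89 104 150 150 151 149 148 152 163 205 205]
 [141 141 141 140 139 139 139 133  99 119 131 111  95  90  73  67  73  81
   88  83  89 104 149 150 151 151 152 152 150 149 144 141 204 203]
 [142 140 142 142 140 140 138 139 135 111  83 117 114 117 127 110  96 102
  106 152 152 149 149 151 152 151 143  97  84  92 150 160 200 199]
 [142 142 140 141 140 140 139 140 140 139 138 138 134 116 121 138 138 141
  152 152 150 149 150 150 152 152 140  87  83  82 100 148 167 199]]
[339.22698593 184.81261153]
```

```bash
python3 - <<'E'
from h import *
g=cv2.cvtColor(cv2.imread('pics/scene0.png'),cv2.COLOR_BGR2GRAY).astype(int)
for r in range(198,228,3):print(r,g[r,322:358].tolist())
th=np.linspace(0,6.283,400)
def ext(c,rad,z):
    q=np.array([proj('scene',[c[0]+rad*np.cos(a),c[1]+rad*np.sin(a),z]) for a in th]);return q.min(0).round(1),q.max(0).round(1)
for c in((554.7,52.3),(556.6,50.5)):
    print(c,ext(c,31,102),ext(c,31,80),ext(c,14.5,102),ext(c,9.5,95))
E
```

```text
198 [216, 216, 217, 217, 217, 218, 218, 218, 217, 217, 216, 209, 205, 201, 199, 195, 194, 194, 194, 194, 198, 202, 203, 209, 212, 211, 209, 204, 179, 171, 171, 172, 174, 175, 176, 175]
201 [206, 210, 214, 217, 218, 216, 205, 186, 156, 147, 128, 146, 170, 174, 174, 173, 173, 174, 173, 174, 174, 174, 175, 175, 175, 176, 179, 189, 200, 208, 211, 212, 213, 214, 212, 212]
204 [161, 166, 181, 198, 195, 180, 176, 175, 175, 176, 174, 162, 142, 123, 116, 113, 113, 113, 112, 114, 121, 128, 148, 169, 174, 174, 175, 175, 176, 180, 200, 213, 215, 216, 216, 216]
207 [159, 159, 159, 159, 164, 175, 177, 177, 177, 177, 175, 148, 110, 90, 87, 88, 88, 89, 88, 86, 88, 99, 122, 164, 177, 179, 179, 179, 179, 179, 188, 213, 217, 220, 220, 221]
210 [142, 149, 156, 152, 107, 116, 158, 175, 179, 180, 180, 180, 179, 175, 166, 149, 147, 145, 147, 153, 163, 175, 179, 179, 179, 179, 179, 176, 159, 129, 155, 212, 222, 222, 222, 222]
213 [143, 150, 151, 155, 131, 95, 84, 88, 104, 128, 147, 153, 165, 174, 177, 177, 177, 177, 177, 177, 178, 175, 163, 159, 147, 122, 99, 89, 87, 117, 206, 221, 223, 223, 222, 221]
216 [
[... 619 characters left out ...]
3, 198, 214, 219]
(554.7, 52.3) (array([325.2, 197.5]), array([352. , 214.3])) (array([325.3, 204.7]), array([351.8, 221.6])) (array([332.3, 201.8]), array([344.9, 209.6])) (array([334.5, 205.4]), array([342.7, 210.6]))Traceback (most recent call last):
  File "<stdin>", line 8, in <module>
  File "<stdin>", line 6, in ext
  File "h.py", line 12, in proj
    K,R,t=cal(n);q=K@(R@np.array(P,float)+t);return q[:2]/q[2]
          ~~~^^^
  File "h.py", line 4, in cal
    c=cams.calibration(n);K=np.array([[c['fx'],0,c['cx']],[0,c['fy'],c['cy']],[0,0,1]]);R=cv2.Rodrigues(np.array(c['rvec'],float))[0];return K,R,np.array(c['tvec'],float).ravel()
ValueError: time passes only in moves, steps and waits
```

```bash
sed -i 's/^def cal/import functools\n@functools.lru_cache\ndef cal/' h.py; echo '[[[6.9,4.1,0,0,0,0,10],[0,0,0,0,0,0,10],[0,0,0,0,0,0,10],[0,0,0,0,0,0,10]]]' > next.json && python3 -m creep next.json; python3 to.py 554.7 51.7 230
```

```text
clock: 9.15
eef_pos: [555.2, 53.5, 245.6]
tool_rot: [3.141, 0.0, 1.78]
force: [0.5, 0.1, -0.7]
width: 17.0
gripper_force: 58.7
t 9.15 pos [555.24  53.54 245.64] rot [3.1412e+00 1.0000e-04 1.7801e+00] F [ 0.5  0.1 -0.7] w 17.0
to [554.7  51.7 230. ] tool [-1.7 -0.9 15.6]
rotvec to upright yaw1.78 [0.0004 0.0001 0.0001]
```

```bash
echo '[[[-1.7,-0.9,6,0,0,0,10],[0,0,6,0,0,0,10],[0,0,0,0,0,0,10],[0,0,0,0,0,0,10]]]' > next.json && python3 -m creep next.json; python3 to.py 554.7 51.7 190
```

```text
clock: 9.55
eef_pos: [554.6, 51.6, 233.3]
tool_rot: [-3.141, -0.0, 1.78]
force: [0.6, -0.4, -1.5]
width: 16.6
gripper_force: 58.7
t 9.55 pos [554.57  51.56 233.33] rot [-3.1415 -0.      1.7796] F [ 0.6 -0.4 -1.5] w 16.6
to [554.7  51.7 190. ] tool [ 0.1  0.2 43.3]
rotvec to upright yaw1.78 [-0.0001 -0.     -0.0004]
```

```bash
cat > ok.py <<'E'
import sys
from cell import read_state
s=read_state();f=s['force'];print(round(s['clock'],2),s['eef_pos'].round(2),f.round(1))
sys.exit(0 if f[2]<float(sys.argv[1]) and abs(f[:2]).max()<8 else 1)
E
echo '[[[0,0,3,0,0,0,10],[0,0,3,0,0,0,10]]]' > next.json && python3 -m creep next.json >/dev/null && python3 ok.py 4 && echo '[[[0,0,3,0,0,0,10],[0,0,3,0,0,0,10]]]' > next.json && python3 -m creep next.json >/dev/null && python3 ok.py 4 && echo '[[[0,0,3,0,0,0,10],[0,0,3,0,0,0,10]]]' > next.json && python3 -m creep next.json >/dev/null && python3 ok.py 4 && echo '[[[0,0,0,0,0,0,10],[0,0,0,0,0,0,10]]]' > next.json && python3 -m creep next.json && python3 ok.py 4
```

```text
9.75 [554.93  51.68 227.63] [ 0.4  0.1 -2.4]
9.95 [554.74  51.7  221.4 ] [-0.4  0.4 -1.8]
10.15 [554.76  51.67 215.39] [-0.4 -0.9 -1.2]
clock: 10.35
eef_pos: [554.8, 51.6, 215.6]
tool_rot: [3.141, 0.0, 1.78]
force: [-0.5, -0.7, -1.0]
width: 16.7
gripper_force: 58.7
10.35 [554.79  51.64 215.61] [-0.5 -0.7 -1. ]
```

```bash
echo '[[[0,0,2,0,0,0,10],[0,0,2,0,0,0,10],[0,0,2,0,0,0,10]]]' > next.json && python3 -m creep next.json >/dev/null && python3 ok.py 9 && echo '[[[0,0,2,0,0,0,10],[0,0,2,0,0,0,10],[0,0,2,0,0,0,10]]]' > next.json && python3 -m creep next.json >/dev/null && python3 ok.py 9 && echo '[[[0,0,2,0,0,0,10],[0,0,2,0,0,0,10],[0,0,2,0,0,0,10]]]' > next.json && python3 -m creep next.json >/dev/null && python3 ok.py 9 && echo '[[[0,0,2,0,0,0,10],[0,0,2,0,0,0,10],[0,0,2,0,0,0,10]]]' > next.json && python3 -m creep next.json >/dev/null && python3 ok.py 9 &&  echo '[[[0,0,1,0,0,0,10],[0,0,1,0,0,0,10],[0,0,0,0,0,0,10]]]' > next.json && python3 -m creep next.json && python3 ok.py 9
```

```text
10.65 [554.78  51.68 209.55] [ 0.3  0.  -0.6]
10.95 [554.77  51.68 203.49] [ 0.7  0.5 -1.1]
11.25 [554.78  51.66 197.49] [-0.4  0.3 -0.9]
11.55 [554.8   51.65 191.51] [-0.1 -0.2 -0.6]
clock: 11.85
eef_pos: [554.7, 51.7, 189.6]
tool_rot: [3.141, -0.0, 1.78]
force: [0.6, -0.4, -1.7]
width: 16.5
gripper_force: 58.7
11.85 [554.74  51.66 189.57] [ 0.6 -0.4 -1.7]
```

```bash
echo '[[[0,0,1,0,0,0,10],[0,0,1,0,0,0,10]]]' > next.json && python3 -m creep next.json >/dev/null && python3 ok.py 2.2 && echo '[[[0,0,1,0,0,0,10],[0,0,1,0,0,0,10]]]' > next.json && python3 -m creep next.json >/dev/null && python3 ok.py 2.2 && echo '[[[0,0,1,0,0,0,10],[0,0,1,0,0,0,10]]]' > next.json && python3 -m creep next.json >/dev/null && python3 ok.py 2.2 && echo '[[[0,0,1,0,0,0,10],[0,0,1,0,0,0,10]]]' > next.json && python3 -m creep next.json >/dev/null && python3 ok.py 2.2 && echo '[[[0,0,1,0,0,0,10],[0,0,1,0,0,0,10]]]' > next.json && python3 -m creep next.json >/dev/null && python3 ok.py 2.2 && echo '[[[0,0,1,0,0,0,10],[0,0,1,0,0,0,10]]]' > next.json && python3 -m creep next.json >/dev/null && python3 ok.py 2.2 && echo '[[[0,0,1,0,0,0,10],[0,0,1,0,0,0,10]]]' > next.json && python3 -m creep next.json >/dev/null && python3 ok.py 2.2
```

```text
12.05 [554.87  51.65 187.68] [-0.2 -0.2 -1.1]
12.25 [555.01  51.62 186.18] [-1.2 -0.4  4.1]
```

```bash
echo '[[[0,0,1,0,0,0,10],[0,0,1,0,0,0,10],[0,0,1,0,0,0,10]]]' > next.json && python3 -m creep next.json >/dev/null && python3 ok.py 9 && echo '[[[0,0,1,0,0,0,10],[0,0,1,0,0,0,10],[0,0,1,0,0,0,10]]]' > next.json && python3 -m creep next.json >/dev/null && python3 ok.py 9 && echo '[[[0,0,1,0,0,0,10],[0,0,1,0,0,0,10],[0,0,1,0,0,0,10],[0,0,1,0,0,0,10]]]' > next.json && python3 -m creep next.json >/dev/null && python3 ok.py 9
```

```text
12.55 [555.02  51.64 182.84] [-0.1 -0.1  4.5]
12.85 [554.96  51.68 179.64] [ 0.2 -0.2  4.9]
13.25 [554.95  51.67 175.63] [ 0.5 -0.4  3.5]
```

```bash
c="python3 ok.py 8.5"
echo '[[[0,0,0.6,0,0,0,10],[0,0,0.6,0,0,0,10]]]' > next.json && python3 -m creep next.json >/dev/null && $c && echo '[[[0,0,0.6,0,0,0,10]]]' > next.json && python3 -m creep next.json >/dev/null && $c && echo '[[[0,0,0.6,0,0,0,10]]]' > next.json && python3 -m creep next.json >/dev/null && $c && echo '[[[0,0,0.6,0,0,0,10]]]' > next.json && python3 -m creep next.json >/dev/null && $c && echo '[[[0,0,0.6,0,0,0,10]]]' > next.json && python3 -m creep next.json >/dev/null && $c && echo '[[[0,0,0.6,0,0,0,10]]]' > next.json && python3 -m creep next.json >/dev/null && $c && echo '[[[0,0,0.6,0,0,0,10]]]' > next.json && python3 -m creep next.json >/dev/null && $c && echo '[[[0,0,0.6,0,0,0,10]]]' > next.json && python3 -m creep next.json >/dev/null && $c && echo '[[[0,0,0.6,0,0,0,10]]]' > next.json && python3 -m creep next.json >/dev/null && $c && echo '[[[0,0,0.6,0,0,0,10]]]' > next.json && python3 -m creep next.json >/dev/null && $c && echo '[[[0,0,0.6,0,0,0,10]]]' > next.json && python3 -m creep next.json >/dev/null && $c && echo '[[[0,0,0.6,0,0,0,10]]]' > next.json && python3 -m creep next.json >/dev/null && $c
```

```text
13.45 [554.94  51.66 174.44] [-0.1  0.4  4.6]
13.55 [554.96  51.69 173.89] [ 0.5 -0.5  5. ]
13.65 [554.93  51.65 173.28] [ 0.2 -0.2  4. ]
13.75 [554.95  51.67 172.7 ] [ 1.  -0.6  4. ]
13.85 [554.94  51.71 172.07] [0.2 0.3 4.2]
13.95 [554.92  51.7  171.47] [ 0.6 -0.4  3.7]
14.05 [554.92  51.68 170.86] [ 1.3 -0.1  5.1]
14.15 [554.91  51.64 170.24] [1.3 0.8 4.2]
14.25 [554.9   51.67 169.66] [-0.  -0.6  3.7]
14.35 [554.87  51.68 169.06] [0.7 0.3 4.1]
14.45 [554.94  51.68 168.56] [ 0.1  0.2 10.1]
```

```bash
echo '[[[0,0,0,0,0,0,10]]]' > next.json && python3 -m creep next.json >/dev/null; python3 ok.py 11 && echo '[[[0,0,0.3,0,0,0,10],[0,0,0,0,0,0,10]]]' > next.json && python3 -m creep next.json >/dev/null && python3 ok.py 13 && echo '[[[0,0,0.3,0,0,0,10],[0,0,0,0,0,0,10]]]' > next.json && python3 -m creep next.json >/dev/null && python3 ok.py 13
```

```text
14.55 [554.88  51.65 168.62] [1.  0.1 5.6]
14.75 [554.93  51.6  168.6 ] [ 0.1 -0.   7.7]
14.95 [554.96  51.57 168.55] [-0.4  0.4  9.8]
```

```bash
echo '[[[0,0,0.5,0,0,0,10],[0,0,0,0,0,0,10]]]' > next.json && python3 -m creep next.json >/dev/null; python3 ok.py 15 && echo '[[[0,0,0.4,0,0,0,10],[0,0,0,0,0,0,10]]]' > next.json && python3 -m creep next.json >/dev/null && python3 ok.py 30 &&  echo '[[[0,0,0,0,0,0,10],[0,0,0,0,0,0,10]]]' > next.json && python3 -m creep next.json >/dev/null; python3 ok.py 30
```

```text
15.15 [555.13  51.52 168.52] [-1.1 -0.2 12.6]
15.35 [555.2   51.48 168.46] [-2.1  0.7 16.2]
15.55 [555.22  51.52 168.48] [-1.6  0.1 15.7]
```

```bash
echo '[[[0,0,-1.2,0,0,0,10],[0,0,0,0,0,0,30],[0,0,0,0,0,0,60],[0,0,0,0,0,0,60],[0,0,-5,0,0,0,60],[0,0,-15,0,0,0,60],[0,0,-20,0,0,0,60],[0,0,-20,0,0,0,60],[0,0,-20,0,0,0,60],[0,0,0,0,0,0,60]]]' > next.json && python3 -m creep next.json; python3 to.py 525.9 183.5 240; python3 look.py b 285 130
```

```text
clock: 16.55
eef_pos: [556.5, 51.5, 250.8]
tool_rot: [3.136, 0.0, 1.78]
force: [0.1, 0.0, -0.3]
width: 60.2
gripper_force: 0.0
t 16.55 pos [556.48  51.5  250.81] rot [3.1358e+00 5.0000e-04 1.7798e+00] F [ 0.1  0.  -0.3] w 60.2
to [525.9 183.5 240. ] tool [135.5  -2.6  10.7]
rotvec to upright yaw1.78 [ 0.0058  0.0005 -0.0002]
scene rod_tip [([399.1, 306.8], 0.84)]
scene rod_mark [([341.0, 190.4], 0.89), ([400.8, 280.7], 0.74)]
scene rod_grip [([338.6, 176.6], 0.85), ([401.9, 275.8], 0.56)]
scene mould_mouth [([339.0, 204.2], 0.81)]
scene pointer_tip [([336.0, 192.8], 0.92)]
scene pointer_grip [([302.7, 158.9], 0.74)]
top rod_tip [([334.2, 184.5], 0.72), ([414.1, 188.3], 0.56)]
top rod_mark [([420.1, 187.3], 0.58)]
top rod_grip [([425.0, 184.2], 0.62)]
top mould_mouth [([341.0, 188.2], 0.77)]
top pointer_tip [([332.0, 187.7], 0.53)]
top pointer_grip [([291.4, 194.0], 0.68)]
```

View pics/b_c.png

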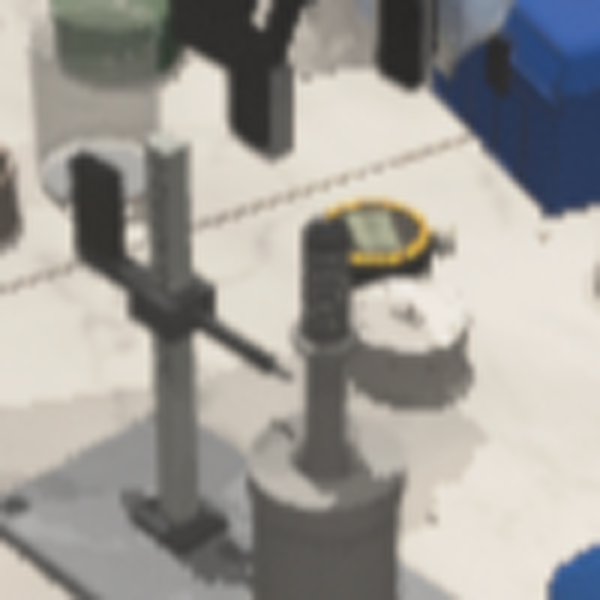

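Crop: the rod stands in the bore with its collar at (326,345), i.e. pixel (339.3,187.5). The pointer tip is at (292,378), i.e. pixel (333.7,193.0), still below the collar. The fingers are clear of the rod.

```bash
python3 - <<'E'
from h import *
for z in(158,160.6,163):print(z,proj('scene',[554.8,51.7,z]))
for z in(115,120,125,130):print(z,proj('scene',[550.7,71.3,z]))
np.set_printoptions(precision=1,suppress=True)
for n,b in(('top',(286,300,180,204)),('scene',(292,312,150,180))):
    D=np.load(f'pics/b_{n}.npy') if n=='top' else np.load('pics/scene0.npy')
    if n=='top':D=np.load('pics/top0.npy')
    x0,x1,y0,y1=b;K,R,t=cal(n);v,u=np.mgrid[y0:y1,x0:x1];d=D[y0:y1,x0:x1]
    P=(R.T@((np.linalg.inv(K)@np.c_[u.ravel(),v.ravel(),np.ones(u.size)].T*d.ravel())-t[:,None])).T
    Q=P[(P[:,2]>148)&(abs(P[:,0]-526)<14)&(abs(P[:,1]-183)<18)];print(n,len(Q),Q.mean(0),Q.min(0),Q.max(0),np.percentile(Q[:,2],[50,80,90,95]))
    Q=Q[Q[:,2]>165];print(Q.mean(0),Q.min(0),Q.max(0))
E
python3 to.py 526.5 183.6 240
```

```text
158 [338.97908983 186.23761199]
160.6 [338.98869348 185.29639139]
163 [338.99758674 184.42479391]
115 [332.92556043 197.42895088]
120 [332.9247315  195.72049043]
125 [332.92389745 194.00149195]
130 [332.92305825 192.27185764]
top 42 [525.2 184.4 172.2] [518.4 173.7 148.9] [531.9 196.2 178.2] [174.5 175.9 177.3 177.5]
[525.8 184.7 174.2] [518.4 173.7 167.4] [531.9 196.2 178.2]
scene 93 [524.8 179.8 162.3] [518.9 169.2 148. ] [534.9 195.4 173.3] [163.2 170.9 171.7 172.1]
[525.1 181.5 170.2] [519.3 169.2 165.1] [534.1 194.  173.3]
t 17.25 pos [554.72  51.63 248.08] rot [ 3.1412 -0.      1.7799] F [ 0.5 -0.4  0.1] w 60.2
to [526.5 183.6 240. ] tool [135.   -0.2   8.1]
rotvec to upright yaw1.78 [ 0.0004 -0.     -0.0001]
```

```bash
echo '[[[10,0,0,0,0,0,60],[20,0,0,0,0,0,60],[25,0,0,0,0,0,60],[25,0,0,0,0,0,60],[25,0,0,0,0,0,60],[20,0,0,0,0,0,60],[10,0,0,0,0,0,60],[0,0,0,0,0,0,60],[0,0,0,0,0,0,60],[0,0,0,0,0,0,60]]]' > next.json && python3 -m creep next.json; python3 to.py 525.8 184 200
```

```text
clock: 18.25
eef_pos: [527.1, 182.2, 248.3]
tool_rot: [3.141, 0.001, 1.778]
force: [-0.2, 0.3, -0.7]
width: 60.2
gripper_force: 0.0
t 18.25 pos [527.13 182.18 248.31] rot [3.1407e+00 8.0000e-04 1.7777e+00] F [-0.2  0.3 -0.7] w 60.2
to [525.8 184.  200. ] tool [ 2.1 -1.  48.3]
rotvec to upright yaw1.78 [ 0.0008  0.0008 -0.0023]
```

```bash
echo '[[[2,-1,15,0,0,-0.0023,60],[0,0,20,0,0,0,60],[0,0,20,0,0,0,60],[0,0,20,0,0,0,60],[0,0,15,0,0,0,60],[0,0,10,0,0,0,60],[0,0,3,0,0,0,60],[0,0,0,0,0,0,60],[0,0,0,0,0,0,60]]]' > next.json && python3 -m creep next.json; python3 to.py 525.8 184 145;python3 look.py c 270 110
```

```text
clock: 19.15
eef_pos: [526.0, 185.3, 145.9]
tool_rot: [3.14, -0.0, 1.782]
force: [-0.6, -0.0, 1.2]
width: 60.0
gripper_force: 0.0
t 19.15 pos [526.02 185.33 145.87] rot [ 3.1397e+00 -1.0000e-04  1.7817e+00] F [-0.6 -0.   1.2] w 60.0
to [525.8 184.  145. ] tool [-1.3 -0.5  0.9]
rotvec to upright yaw1.78 [ 0.0019 -0.0001  0.0017]
scene rod_tip [([397.3, 309.8], 0.62), ([337.2, 177.5], 0.26)]
scene rod_mark [([339.6, 188.8], 0.82), ([401.0, 282.4], 0.51)]
scene rod_grip [([402.1, 278.1], 0.66), ([339.1, 177.3], 0.61)]
scene mould_mouth [([339.2, 203.4], 0.56)]
scene pointer_tip [([334.9, 195.2], 0.55)]
scene pointer_grip [([289.8, 293.8], 0.66), ([302.0, 161.7], 0.55)]
top rod_tip [([335.2, 186.8], 0.6)]
top rod_mark [([338.4, 180.5], 0.59), ([421.3, 185.4], 0.37)]
top rod_grip [([341.9, 179.9], 0.56), ([424.6, 183.8], 0.51)]
top mould_mouth [([337.8, 186.5], 0.68)]
top pointer_tip [([330.5, 188.6], 0.62)]
top pointer_grip [([330.9, 185.9], 0.68), ([337.2, 181.7], 0.22)]
```

View pics/c_c.png

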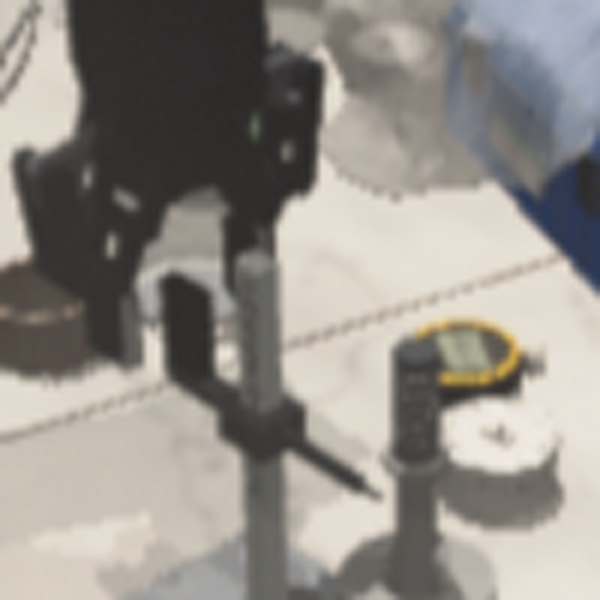

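The fingers straddle the black tab (crop 188,320) and the gripper body clears the column top (255,255). I'll close.

```bash
echo '[[[-1,-0.4,0,0,0,0,30],[0,0,0,0,0,0,12],[0,0,0,0,0,0,3],[0,0,0,0,0,0,3],[0,0,0,0,0,0,3],[0,0,0,0,0,0,3]]]' > next.json && python3 -m creep next.json; python3 to.py
```

```text
clock: 20.45
eef_pos: [527.0, 184.7, 145.6]
tool_rot: [3.137, 0.0, 1.782]
force: [5.3, 0.9, -1.1]
width: 9.0
gripper_force: 61.6
t 20.45 pos [526.95 184.73 145.55] rot [3.1375e+00 2.0000e-04 1.7823e+00] F [ 5.3  0.9 -1.1] w 9.0
rotvec to upright yaw1.78 [0.0041 0.0002 0.0023]
```

```bash
echo '[[[0,0.8,0,0,0,0,3],[0,0,-3,0,0,0,3],[0,0,-4,0,0,0,3],[0,0,-4,0,0,0,3],[0,0,-4,0,0,0,3],[0,0,-4,0,0,0,3],[0,0,-4,0,0,0,3],[0,0,-4,0,0,0,3],[0,0,-3,0,0,0,3],[0,0,0,0,0,0,3],[0,0,0,0,0,0,3]]]' > next.json && python3 -m creep next.json; python3 to.py;python3 look.py d 285 130; python3 - <<'E'
from h import *
for z in(155,157,159,161,163):print(z,proj('scene',[550.7,71.3,z]).round(2),proj('scene',[554.8,51.7,z]).round(2))
g=cv2.cvtColor(cv2.imread('pics/d_scene.png'),cv2.COLOR_BGR2GRAY);print(g[176:196,322:348])
E
```

```text
clock: 21.55
eef_pos: [527.0, 184.8, 175.7]
tool_rot: [3.139, -0.0, 1.782]
force: [4.4, 1.1, 2.5]
width: 8.9
gripper_force: 62.0
t 21.55 pos [526.98 184.77 175.71] rot [ 3.1388e+00 -1.0000e-04  1.7823e+00] F [4.4 1.1 2.5] w 8.9
rotvec to upright yaw1.78 [ 0.0028 -0.0001  0.0023]
scene rod_tip [([398.7, 308.3], 0.54)]
scene rod_mark [([400.4, 283.3], 0.69), ([338.0, 188.5], 0.56)]
scene rod_grip [([337.2, 176.3], 0.82), ([402.8, 274.6], 0.64)]
scene mould_mouth [([337.3, 204.4], 0.62)]
scene pointer_tip [([335.4, 180.3], 0.51)]
scene pointer_grip [([302.1, 150.7], 0.64)]
top rod_tip [([335.4, 186.5], 0.65), ([410.5, 191.4], 0.36)]
top rod_mark [([339.4, 177.3], 0.49), ([424.3, 184.9], 0.45)]
top rod_grip [([410.5, 218.7], 0.66), ([341.1, 180.1], 0.59)]
top mould_mouth [([340.0, 188.1], 0.73), ([338.7, 185.9], 0.26)]
top pointer_tip [([330.4, 183.6], 0.48)]
top pointer_grip []
155 [332.92 183.46] [338.97 187.32]
157 [332.92 182.74] [338.98 186.6 ]
159 [332.92 182.03] [338.98 185.88]
161 [332.92 181.3 ] [338.99 185.15]
163 [332.92 180.58] [339.   184.42]
[[ 72  62  65  79 118 168 196 21
[... 1448 characters left out ...]
88  87  87
   88  86  87  92  97 104 105 108]
 [194 195 195 197 208 219 221 220 220 220 219 219 215 181 109  84  84  83
   84  83  92  98  99 103 102 105]
 [193 195 205 209 217 220 221 221 221 220 220 220 217 185 111  84  81  83
   82  84 101 102 102 104 102 104]
 [193 198 216 219 220 220 221 222 222 222 221 221 218 186 112  83  82  82
   83  84 103 110 105 105 104 107]
 [196 207 218 220 220 221 222 222 222 222 222 222 219 186 112  83  82  82
   82  84 110 145 118 107 106 108]
 [206 218 221 221 221 222 222 222 222 222 222 222 219 186 112  84  82  82
   82  85 117 177 136 115 109 107]
 [215 221 222 222 222 222 223 223 223 223 222 222 219 186 113  84  84  84
   84  86 120 184 170 157 128 113]]
```

View pics/d_c.png

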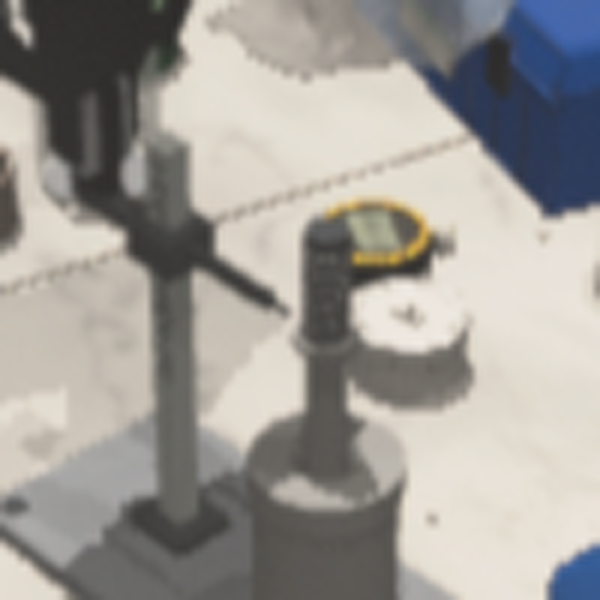

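The tip is now at crop (285,310), pixel (332.3,182), and the collar edge at crop (297,338), pixel (334.5,186.4). They are level to within the pixel error, so I'll measure the heights by touch with shut fingers: first the tab top (tip + 45), then the rod top (mark + 48.5).

```bash
echo '[[[0,0,0,0,0,0,30],[0,0,0,0,0,0,50],[0,0,0,0,0,0,50],[0,0,-10,0,0,0,50],[0,0,-15,0,0,0,50],[0,0,-13,0,0,0,30],[0,0,0,0,0,0,0],[0,0,0,0,0,0,0],[0,0,0,0,0,0,0],[0,0,0,0,0,0,0]]]' > next.json && python3 -m creep next.json; python3 to.py 526 184 208
```

```text
clock: 23.25
eef_pos: [525.5, 184.5, 212.6]
tool_rot: [-3.141, 0.0, 1.782]
force: [0.8, -0.5, -0.5]
width: -0.2
gripper_force: 0.0
t 23.25 pos [525.49 184.48 212.59] rot [-3.1409e+00  2.0000e-04  1.7822e+00] F [ 0.8 -0.5 -0.5] w -0.2
to [526. 184. 208.] tool [-0.6  0.4  4.6]
rotvec to upright yaw1.78 [-0.0007  0.0002  0.0022]
```

```bash
c="python3 ok.py 2.0"; echo '[[[0,0.8,1.5,0,0,0,0],[0,0,1.5,0,0,0,0],[0,0,0,0,0,0,0]]]' > next.json && python3 -m creep next.json >/dev/null && $c && echo '[[[0,0,0.5,0,0,0,0],[0,0,0,0,0,0,0]]]' > next.json && python3 -m creep next.json >/dev/null && $c && echo '[[[0,0,0.5,0,0,0,0],[0,0,0,0,0,0,0]]]' > next.json && python3 -m creep next.json >/dev/null && $c && echo '[[[0,0,0.5,0,0,0,0],[0,0,0,0,0,0,0]]]' > next.json && python3 -m creep next.json >/dev/null && $c && echo '[[[0,0,0.5,0,0,0,0],[0,0,0,0,0,0,0]]]' > next.json && python3 -m creep next.json >/dev/null && $c && echo '[[[0,0,0.5,0,0,0,0],[0,0,0,0,0,0,0]]]' > next.json && python3 -m creep next.json >/dev/null && $c && echo '[[[0,0,0.5,0,0,0,0],[0,0,0,0,0,0,0]]]' > next.json && python3 -m creep next.json >/dev/null && $c && echo '[[[0,0,0.5,0,0,0,0],[0,0,0,0,0,0,0]]]' > next.json && python3 -m creep next.json >/dev/null && $c
```

```text
23.55 [526.5  184.65 209.69] [ 0.   0.4 -0.2]
23.75 [526.7  184.67 209.57] [ 0.8 -0.3  0.7]
23.95 [526.72 184.74 209.17] [ 0.1 -0.7  0.9]
24.15 [526.73 184.72 208.65] [ 0.2  0.2 -0.7]
24.35 [526.68 184.73 208.12] [ 0.1  0.3 -0.8]
24.55 [526.69 184.7  207.6 ] [-0.1 -0.9 -0.6]
24.75 [526.69 184.75 207.09] [ 0.1  0.8 -0.2]
24.95 [526.71 184.71 206.64] [-0.3 -0.6 -0.4]
```

```bash
c="python3 ok.py 1.8"; echo '[[[0,0,0.5,0,0,0,0],[0,0,0,0,0,0,0]]]' > next.json && python3 -m creep next.json >/dev/null && $c && echo '[[[0,0,0.5,0,0,0,0],[0,0,0,0,0,0,0]]]' > next.json && python3 -m creep next.json >/dev/null && $c && echo '[[[0,0,0.5,0,0,0,0],[0,0,0,0,0,0,0]]]' > next.json && python3 -m creep next.json >/dev/null && $c && echo '[[[0,0,0.5,0,0,0,0],[0,0,0,0,0,0,0]]]' > next.json && python3 -m creep next.json >/dev/null && $c && echo '[[[0,0,0.5,0,0,0,0],[0,0,0,0,0,0,0]]]' > next.json && python3 -m creep next.json >/dev/null && $c && echo '[[[0,0,0.5,0,0,0,0],[0,0,0,0,0,0,0]]]' > next.json && python3 -m creep next.json >/dev/null && $c && echo '[[[0,0,0.5,0,0,0,0],[0,0,0,0,0,0,0]]]' > next.json && python3 -m creep next.json >/dev/null && $c && echo '[[[0,0,0.5,0,0,0,0],[0,0,0,0,0,0,0]]]' > next.json && python3 -m creep next.json >/dev/null && $c
```

```text
25.15 [526.73 184.72 206.12] [0.2 0.5 0.2]
25.35 [526.7  184.74 205.61] [-0.8  0.6 -0.2]
25.55 [526.7  184.72 205.1 ] [-0.3 -0.2 -1. ]
25.75 [526.76 184.77 204.75] [0.4 0.1 2. ]
```

Tab top is at 204.75, so the tip is at about 159.75. Next I touch the rod top with the same shut fingers.

```bash
echo '[[[0,0,-15,0,0,0,0],[-25,0,0,0,0,-0.002,0],[-25,0,0,0,0,0,0],[-25,0,0,0,0,0,0],[-25,0,0,0,0,0,0],[-20,0,0,0,0,0,0],[-15,0,0,0,0,0,0],[0,0,0,0,0,0,0],[0,0,0,0,0,0,0]]]' > next.json && python3 -m creep next.json >/dev/null; python3 to.py 554.8 51.7 212
```

```text
t 26.65 pos [555.13  53.57 219.55] rot [ 3.1413e+00 -9.0000e-04  1.7843e+00] F [-0.  -0.1 -0.4] w -0.2
to [554.8  51.7 212. ] tool [-1.8 -0.7  7.5]
rotvec to upright yaw1.78 [ 0.0003 -0.0009  0.0043]
```

```bash
c="python3 ok.py 1.8"; echo '[[[-1,-0.5,4,0,0,0.004,0],[0,0,3.5,0,0,0,0],[0,0,0,0,0,0,0]]]' > next.json && python3 -m creep next.json >/dev/null && $c && echo '[[[0,0,0.5,0,0,0,0],[0,0,0,0,0,0,0]]]' > next.json && python3 -m creep next.json >/dev/null && $c && echo '[[[0,0,0.5,0,0,0,0],[0,0,0,0,0,0,0]]]' > next.json && python3 -m creep next.json >/dev/null && $c && echo '[[[0,0,0.5,0,0,0,0],[0,0,0,0,0,0,0]]]' > next.json && python3 -m creep next.json >/dev/null && $c && echo '[[[0,0,0.5,0,0,0,0],[0,0,0,0,0,0,0]]]' > next.json && python3 -m creep next.json >/dev/null && $c && echo '[[[0,0,0.5,0,0,0,0],[0,0,0,0,0,0,0]]]' > next.json && python3 -m creep next.json >/dev/null && $c && echo '[[[0,0,0.5,0,0,0,0],[0,0,0,0,0,0,0]]]' > next.json && python3 -m creep next.json >/dev/null && $c && echo '[[[0,0,0.5,0,0,0,0],[0,0,0,0,0,0,0]]]' > next.json && python3 -m creep next.json >/dev/null && $c&& echo '[[[0,0,0.5,0,0,0,0],[0,0,0,0,0,0,0]]]' > next.json && python3 -m creep next.json >/dev/null && $c
```

```text
26.95 [554.36  52.65 211.39] [-0.7  0.4  0.5]
27.15 [554.96  51.96 211.6 ] [-0.1 -0.1 -0.1]
27.35 [555.02  51.71 211.19] [-1.   0.4  0.4]
27.55 [554.98  51.69 210.67] [0.5 0.7 0.6]
27.75 [555.    51.71 210.14] [-1.1  0.3 -0.1]
27.95 [554.94  51.69 209.6 ] [ 0.2  0.9 -0.4]
28.15 [555.21  51.7  209.32] [-0.5  0.4  1.1]
28.35 [555.62  51.7  209.25] [-0.4 -0.3  5.1]
```

Rod top is at 209.25, so the mark is at 160.75 (the estimate from the insertion was 160.6). The pointer needs about 1 mm more, so I'll regrip it.

```bash
echo '[[[0,0,-15,0,0,0,0],[15,0,0,0,0,0,0],[25,0,0,0,0,0,20],[25,0,0,0,0,0,40],[25,0,0,0,0,0,50],[25,0,0,0,0,0,50],[15,0,0,0,0,0,50],[5,0,0,0,0,0,50],[0,0,0,0,0,0,50],[0,0,0,0,0,0,50]]]' > next.json && python3 -m creep next.json >/dev/null; python3 to.py 526.3 184.5 176
```

```text
t 29.35 pos [527.2  182.43 223.65] rot [3.1410e+00 9.0000e-04 1.7786e+00] F [-0.   0.3  0.7] w 50.0
to [526.3 184.5 176. ] tool [ 2.3 -0.5 47.6]
rotvec to upright yaw1.78 [ 0.0006  0.0009 -0.0014]
```

```bash
echo '[[[1,0,10,0,0,0,50],[0,0,15,0,0,0,50],[0,0,15,0,0,0,50],[0,0,7,0,0,0,50],[0,0,0,0,0,0,50],[0,0,0,0,0,0,25],[0,0,0,0,0,0,3],[0,0,0,0,0,0,3],[0,0,0,0,0,0,3],[0,0,0,0,0,0,3],[0,0,0,0,0,0,3]]]' > next.json && python3 -m creep next.json >/dev/null; python3 to.py
```

```text
t 30.45 pos [527.14 184.76 177.12] rot [ 3.14   -0.      1.7804] F [ 0.4 -0.5  2.2] w 9.2
rotvec to upright yaw1.78 [ 0.0016 -0.      0.0004]
```

```bash
echo '[[[0,0,-1.4,0,0,0,3],[0,0,0,0,0,0,3],[0,0,0,0,0,0,3]]]' > next.json && python3 -m creep next.json >/dev/null; python3 to.py
```

```text
t 30.75 pos [527.11 184.77 178.04] rot [3.1404e+00 1.0000e-04 1.7802e+00] F [ 2.1 -0.7 -1.1] w 8.7
rotvec to upright yaw1.78 [0.0012 0.0001 0.0002]
```

```bash
c="python3 ok.py 1.8"; echo '[[[0,0,0,0,0,0,30],[0,0,0,0,0,0,50],[0,0,0,0,0,0,50],[0,0,-10,0,0,0,50],[0,0,-15,0,0,0,50],[0,0,-9,0,0,0,30],[0,0,0,0,0,0,0],[0,0,0,0,0,0,0],[0,0,0,0,0,0,0],[0,0,0,0,0,0,0]]]' > next.json && python3 -m creep next.json >/dev/null; python3 to.py; echo '[[[0,0,2,0,0,0,0],[0,0,0,0,0,0,0]]]' > next.json && python3 -m creep next.json >/dev/null && $c && echo '[[[0,0,1,0,0,0,0],[0,0,0,0,0,0,0]]]' > next.json && python3 -m creep next.json >/dev/null && $c && echo '[[[0,0,0.5,0,0,0,0],[0,0,0,0,0,0,0]]]' > next.json && python3 -m creep next.json >/dev/null && $c && echo '[[[0,0,0.5,0,0,0,0],[0,0,0,0,0,0,0]]]' > next.json && python3 -m creep next.json >/dev/null && $c && echo '[[[0,0,0.5,0,0,0,0],[0,0,0,0,0,0,0]]]' > next.json && python3 -m creep next.json >/dev/null && $c&& echo '[[[0,0,0.5,0,0,0,0],[0,0,0,0,0,0,0]]]' > next.json && python3 -m creep next.json >/dev/null && $c&& echo '[[[0,0,0.5,0,0,0,0],[0,0,0,0,0,0,0]]]' > next.json && python3 -m creep next.json >/dev/null && $c&& echo '[[[0,0,0.5,0,0,0,0],[0,0,0,0,0,0,0]]]' > next.json && python3 -m creep next.json >/dev/null && $c&& echo '[[[0,0,0.5,0,0,0,0],[0,0,0,0,0,0,0]]]' > next.json && python3 -m creep next.json >/dev/null && $c
```

```text
t 31.75 pos [526.32 184.64 211.53] rot [-3.1410e+00  2.0000e-04  1.7802e+00] F [-0.7 -0.6 -0.9] w 0.1
rotvec to upright yaw1.78 [-0.0006  0.0002  0.0002]
31.95 [526.4  184.66 209.51] [ 0.3 -1.1 -0.1]
32.15 [526.65 184.69 208.85] [ 0.3 -0.3 -0.8]
32.35 [526.73 184.75 208.54] [-0.   0.4 -0.3]
32.55 [526.73 184.75 208.05] [-0.  -0.3 -0.6]
32.75 [526.72 184.72 207.54] [0.1 0.4 0.5]
32.95 [526.68 184.74 207.01] [ 0.4  0.  -0.7]
33.15 [526.71 184.73 206.52] [-0.5  0.7  0.7]
33.35 [526.68 184.71 206.  ] [0.6 0.3 1.1]
33.55 [526.66 184.75 205.5 ] [-0.5  0.4  0.1]
```

```bash
echo '[[[0,0,-10,0,0,0,0],[0,0,-20,0,0,0,0],[0,0,-30,0,0,0,0],[0,0,-20,0,0,0,0],[0,0,0,0,0,0,0],[0,0,0,0,0,0,0]]]' > next.json && python3 -m creep next.json; python3 - <<'E'
from h import *
im,d=cams.get_image('scene');c=cv2.resize(im[120:240,270:370],(500,600),interpolation=cv2.INTER_CUBIC);cv2.imwrite('pics/e.png',c)
E
```

```text
clock: 34.15
eef_pos: [526.7, 184.8, 286.0]
tool_rot: [3.14, -0.0, 1.78]
force: [-0.3, -0.2, -0.0]
width: -0.0
gripper_force: 0.0
```

View pics/e.png

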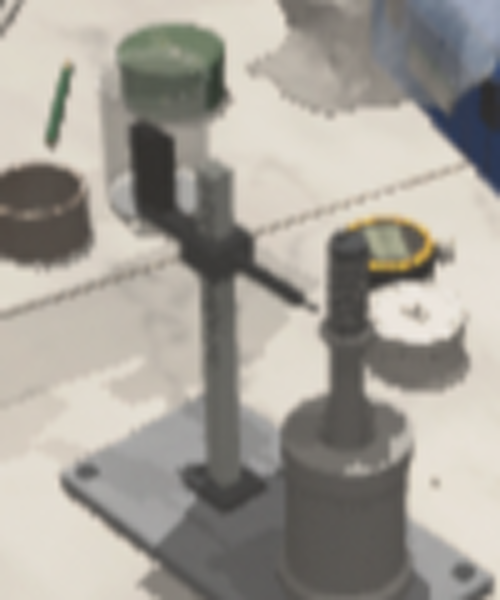

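The crop shows the rod standing in the bore. The pointer tip at (315,308) points at the collar: 20 mm on along the pointer falls at about (345,328), which is within the collar. The robot touches nothing, so I'm handing in.

```bash
python3 -c "
from cell import ctrl
print(ctrl.finish_job())"
```

```text
the job is handed in; nothing more can be done
None
```

I handed the job in at about 34 s of the 58 s allowed: the disc is seated (about 17 N held for at least 0.2 s), the rod stands in the bore on it, and the pointer tip is level with the collar to about 0.3 mm by touch; I went nowhere near the beaker or the weight, and the hand-in gave back no verdict.

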